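Load the clay drying press with two slotted weights, slots staggered

TASK

Load the clay drying press. Turn the lower slotted weight on its stem by a quarter turn or more so that its slot no longer points the same way as the upper weight's, slide the upper weight off the loading shelf until the stem stands at the inner end of its slot, lying flat on the lower one, and then push the loaded carriage along its slide until it clicks home over the clay. Both weights must end centred on the stem with their slots at least a quarter turn or so apart; let go of everything and leave the tub, the jar and the wooden stamp where they stand.

Things in the scene. Friction and masses are not known exactly. Their poses are not given: they have to be found in the camera images.
- press: Clay drying press, fixed to the table: plywood bat, clay disc and wooden press board (top 40 mm up) with a loading shelf at one end. Origin on the table under the stem's starting place; x axis = slide direction, from the shelf along the board; y 90 degrees left of that; z up. It spans x -160 to +130, y +-65 mm; but for shelf and carriage nothing is above 60 mm.
- shelf_top (a point): Centre of the loading shelf's top, 109 mm behind the press origin along its x axis, 83.5 mm above the table. The shelf spans x -160 to -58, y +-54 mm in the press frame; two guide strips, 6 mm high and 85 mm apart, run along x at its sides.
- carriage (a joint): Position of the weight carriage along the slide (press x axis), in m: 0 at the loading shelf as it starts, 0.070 at the end stop. It slides stiffly (about 4 N). A sprung roller must be passed at about 0.055 to 0.063 (about 9 N push in all); past it the carriage clicks on to the end stop and is held there.
- stem (a point): On the carriage: the point where the axis of the upright stem meets the top of the round pan (pan 88 mm across, its top 66 mm above the table). It moves with the carriage; axes as those of the press. The stem is a 12 mm round steel rod with an 18 mm head, its top 58 mm above this point.
- lower_centre (a point): Centre (half-way up) of the lower weight, round the stem on the pan: dark steel 90 mm disc with flat back and sides (85 long, 80 wide, 16 mm thick), about 0.42 kg. x axis points out through the slot's mouth, z up. Slot 18 mm wide (29 at the mouth), ending 7 mm behind the centre: with the stem at its inner end the weight is centred. A lug stands out of the flat -y side (a quarter turn clockwise).
- lower_lug (a point): Centre of the lower weight's lug, 52 mm from its centre along its -y axis: 18 mm wide, reaching from 40 to 64 mm from the centre, and only as thick as the upper half of the weight (8 to 16 mm above the pan). It can be pushed sideways with the shut fingertips to turn the weight round the stem; at the start the lug is on the press's -y side.
- lower_slot (a point): Point in the lower weight's slot mouth, 40 mm from its centre along its x axis, half-way up.
- upper_centre (a point): Centre (half-way up) of the upper slotted weight, the same shape and size as the lower one, lying on the loading shelf between the guide strips with its slot (its x axis) facing the stem. Its straight back edge, about 40 mm wide, is 40 mm behind the centre. When it lies on the lower weight its centre is 16 mm higher than the lower one's.
- tub: Grey water tub, 76 mm across, 58 mm high, loose, beside the press; origin at the centre of its underside. Not to be moved.
- rust: Glaze jar with a rust-brown lid, 57 mm across, 68 mm high, loose, beside the press; origin at the centre of its underside. Not to be moved.
- stamp: Carved wooden stamp block with a knob, 37 x 42 x 46 mm, loose, beside the press; origin at the centre of its underside. Not to be moved.
Things that resemble listed ones, but are neither listed nor needed, are in the scene too. What is shaped like the part that bears lower_centre but green is not meant.

How it is judged:
By the outcome, as a careful person would: the job done as asked, in the order asked, and still so for the second after the job is handed in, with the robot touching nothing.
It also fails if it takes over 48 s, if anything falls off the work surface, if the arm or the gripper's body presses on something with over 40 N, if the wrist force passes 120 N, or if a joint passes its speed limit or range.

ROBOT

A 6-joint arm with a two-finger parallel gripper is mounted at the origin on the work surface; the furniture and walls round the work are solid. World frame = base frame: x ahead of the robot, y to its left, z up, the work surface at z = 0. Lengths are in m, angles in degrees, forces in N, time in s.
With the tool pointing down it reaches from about 0.25 to 0.725 m from the base axis. Payload 9.7 kg.
Tool frame: the origin (TCP) lies at the very end of the fingers, on their centre line; the grasp point (between the pads) lies 19 mm behind it (bot.grip_point_offset is the z of the grasp point in the tool frame, in m); z points along the fingers, x is the direction in which the jaws open and shut, and the axes are right-handed (so a half turn about z gives the same grasp; the last joint's range is limited). The gripper opens to 85 mm and grips with 20 to 120 N. Pads are 22 mm wide; open, the fingers measure 114 mm over their backs; the gripper's body (76 mm by 85 mm) begins 54 mm behind the grasp point. The pads swing forward as they close: fully open they stand 13 mm farther back than shut.
Start: joints at [-70.417, 4.979, 10.078, 95.1, 0, 90], TCP at [0.184, -0.518, 0.231] pointing down, gripper open.
Joint ranges: [-179.16, 179.16], [-48.56, 103.87], [-65.8, 70.77], [-126.05, 130.52], [-82.76, 87.17], [-180, 180]. Speed limits (degrees/s): [127.2, 127.2, 147.25, 180, 180, 180].

INTERFACE

Orientations are given as [roll, pitch, yaw] about the fixed x, y, z axes, in that order (R = Rz(yaw) Ry(pitch) Rx(roll)).
In Python, from workcell import get_obs, viewer, job_done, bot gives the robot as it stands.
- The arm moves only by the shell command python3 -m handwheel 'ROWS' [FORCE]. ROWS is JSON, a list of rows, each a list of 5 numbers: the closure, from 0 (fully open) to 1 (shut), then the shift along the world's x, y, z in m, then the turn about the world's z in degrees. A call has 1 to 5 rows; each row is the pose to reach, as a shift and turn from the pose measured when the call began; what a row does not reach only later rows make up. A row lasts 1/10 s, in which the tool goes at most 50 mm and 8.59 degrees, less where a joint would pass 70% of its speed; a pose out of reach is approached as far as the arm can. A call with a gripper value outside its range is refused whole. The fingers move at their own pace and stop on an object; FORCE is the grip in N (left out, the last holds). Time passes only in rows, so rows that repeat a pose let the fingers close. It gives the time, the measured TCP pose, the force and the opening at its end, in the units of the state.
- get_obs(): the state, without advancing time (a new reading comes with each control period).
- viewer.camera(name): name is "scene" or "side" or "wrist"; returns a dict with "color" (384x512x3 uint8, blue, green, red), "K" (3x3 intrinsics, pixels), "origin" and "orientation" of the camera in the world. Camera axes: x right, y down, z forward; pixel columns grow to the right and rows downward; lengths in m; the calibration is good to about 2 mm. A picture is of the moment at which its call begins. There is no depth.
- job_done(): hands the job in, once; it reports no verdict.
The state is a dict: "time": time; "q": joint angles; "qd": joint speeds; "joint_efforts": joint torques, N m; "ee_pos": TCP position; "tcp_rot": TCP orientation; "wrist_force": force on the tool from outside, world axes, zero at the start; "torque": the same for the moment, N m; "opening": finger opening in m.
Only numpy, scipy, OpenCV 4.12 (cv2) and the standard library are available. Lean on these libraries where they do the work, as an engineer would, in place of code of your own. Each camera call takes 0.05 s, during which the arm holds its last target.

## Working session

There is one attempt and no reset: what is moved stays moved. The work goes in short steps, Python scripts to look and compute and a shell command to move; the robot and the scene stay as the last step left them, time stands still between calls to the robot, and variables do not carry over. Pictures are saved under pics/ and viewed, and the job is handed in when it is done.

```bash
ls; mkdir -p pics; python3 - <<'E'
from workcell import get_obs, viewer, bot
import cv2, numpy as np
o=get_obs(); print(o)
for n in ["scene","side","wrist"]:
    c=viewer.camera(n); cv2.imwrite(f"pics/a_{n}.png",c["color"]); print(n,c["K"],c["origin"],c["orientation"])
E
```

```text
pics
{'time': 0.0, 'q': array([-7.04178891e+01,  5.01077234e+00,  1.00351925e+01,  9.51019352e+01,
       -8.83901639e-04,  8.99997008e+01]), 'qd': array([ 0.05491027,  0.02489461, -0.01443968,  0.01202042, -0.02362496,
        0.10240247]), 'joint_efforts': array([-1.37810734e-03, -5.20382845e+01,  4.64803004e+01,  1.62379991e-02,
       -3.80181007e-05,  6.62565171e-06]), 'ee_pos': array([ 0.18425095, -0.51796157,  0.23059285]), 'tcp_rot': array([ 1.79999117e+02,  7.75149892e-02, -7.04175899e+01]), 'wrist_force': array([ 0.02332067,  0.06386212, -0.84387528]), 'torque': array([ 0.02210525,  0.03814986, -0.03773619]), 'opening': 0.0853699853169903}
scene [[356.66512557   0.         254.00133929]
 [  0.         356.66512557 195.61148688]
 [  0.           0.           1.        ]] [ 0.07983829 -0.8521534   0.52211387] [-119.30965462   -0.72188237  -25.7238568 ]
side [[477.34429275   0.         256.77550779]
 [  0.         477.34429275 190.01236943]
 [  0.           0.           1.        ]] [0.33406097 0.78019701 0.8192902 ] [-1.26985139e+02  9.23300513e-02 -1.76650100e+02]
wrist [[306.05057792   0.         262.84062512]
 [  0.         306.05057792 190.88104777]
 [  0.           0.           1.        ]] [ 0.25013925 -0.49292584  0.37332529] [ 1.63953631e+02  1.65758268e-02 -7.04930639e+01]
```

View pics/a_scene.png

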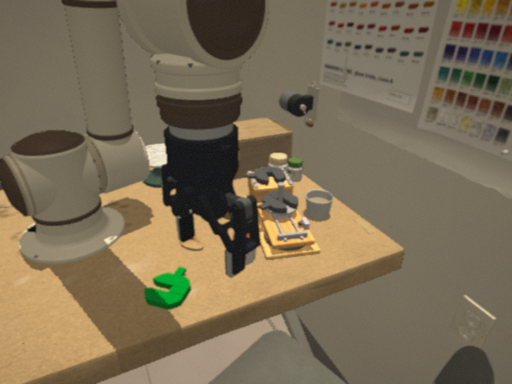

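View pics/a_side.png

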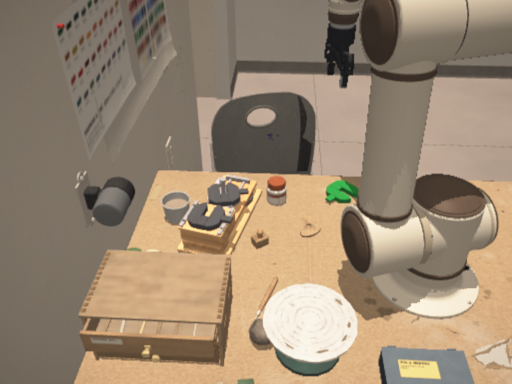

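View pics/a_wrist.png

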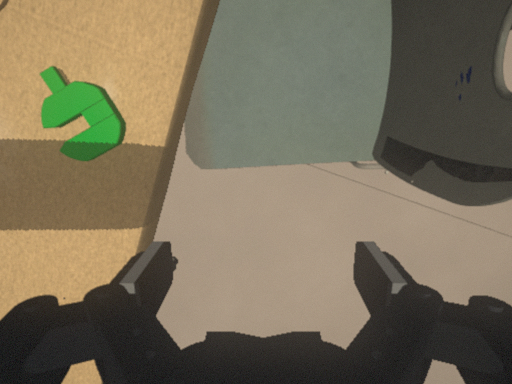

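The scene picture shows the press near (280,210), with the tub at (318,205). In the side picture the press is at (220,215), the tub at (176,207), the jar at (277,190) and the stamp at (260,240). The green look-alike is at (341,191). I'll enlarge both views.

```bash
python3 - <<'E'
import cv2
a=cv2.imread("pics/a_side.png")[160:270,140:310]; cv2.imwrite("pics/b_side.png",cv2.resize(a,None,fx=4.7,fy=4.7,interpolation=cv2.INTER_CUBIC))
a=cv2.imread("pics/a_scene.png")[145:265,215:345]; cv2.imwrite("pics/b_scene.png",cv2.resize(a,None,fx=5,fy=5,interpolation=cv2.INTER_CUBIC))
E
```

```text
(no output)
```

View pics/b_side.png

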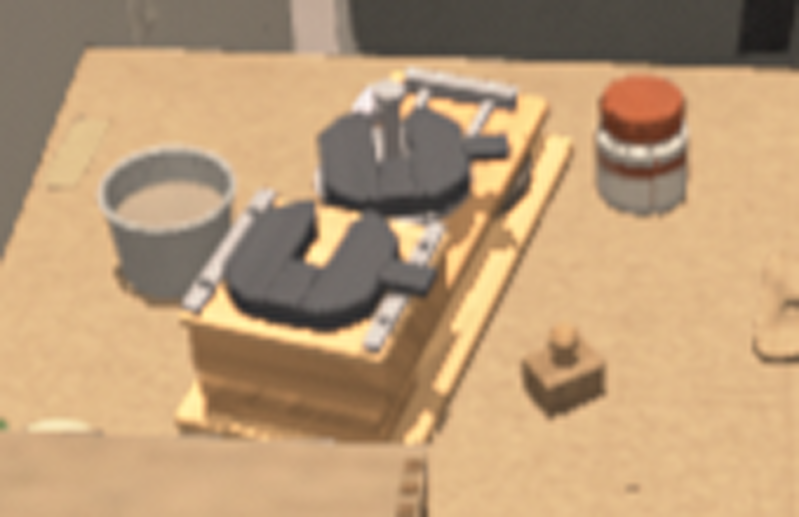

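View pics/b_scene.png

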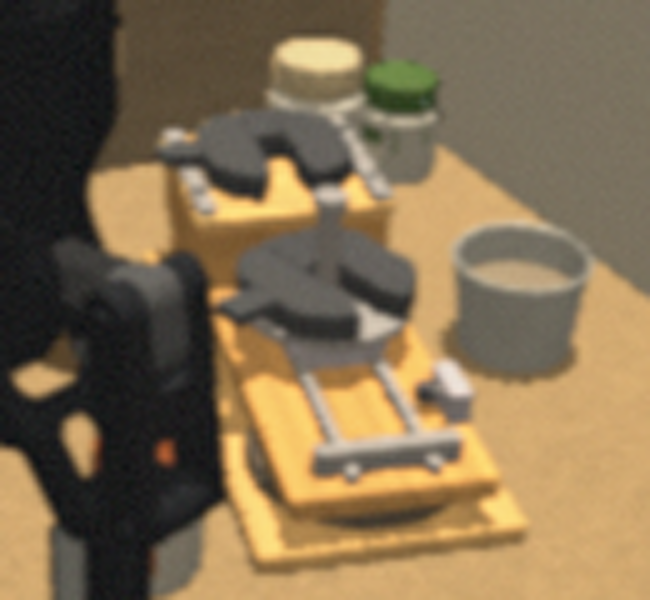

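The candidates for the lower weight are:
- Dark weight on the stem: side (226,192), scene (280,202).
- Dark weight on the shelf, which is the upper weight: side (207,215).
- Green look-alike: side (341,191). Not meant.

I choose the dark one round the stem. Next is the press pose from points seen in both views.

```bash
cat > h.py <<'E'
import numpy as np, cv2
from scipy.spatial.transform import Rotation as R
from scipy.optimize import least_squares
from workcell import get_obs, viewer, bot
def cam(n):
    return viewer.camera(n)
def proj(c,P):
    Rm=R.from_euler('xyz',c["orientation"],degrees=True).as_matrix()
    p=(np.atleast_2d(P)-c["origin"])@Rm
    q=p@np.array(c["K"]).T
    return q[:,:2]/q[:,2:]
def ray(c,uv,z):
    Rm=R.from_euler('xyz',c["orientation"],degrees=True).as_matrix()
    d=Rm@np.linalg.inv(c["K"])@np.array([uv[0],uv[1],1.])
    t=(z-c["origin"][2])/d[2]
    return np.array(c["origin"])+t*d
def P2W(p,pts):
    a=np.radians(p[2]);c,s=np.cos(a),np.sin(a)
    pts=np.atleast_2d(pts)
    return np.c_[p[0]+c*pts[:,0]-s*pts[:,1],p[1]+s*pts[:,0]+c*pts[:,1],pts[:,2]]
def save(c,name,box=None,f=1):
    a=c["color"]
    if box: a=a[box[1]:box[3],box[0]:box[2]]
    cv2.imwrite("pics/"+name,cv2.resize(a,None,fx=f,fy=f,interpolation=cv2.INTER_CUBIC))
E
python3 - <<'E'
from h import *
import pickle
S=cam("side");C=cam("scene")
pickle.dump((S,C),open("cams.pkl","wb"))
fs=lambda u,v:(u/4.7+140,v/4.7+160)
fc=lambda u,v:(u/5+215,v/5+145)
pts=[(S,fs(183,318),(-.16,.054,.0835)),(S,fs(383,360),(-.16,-.054,.0835)),(S,fs(384,88),(0,0,.124)),
(C,fc(331,192),(0,0,.124)),(C,fc(262,567),(.13,-.065,0)),(C,fc(527,532),(.13,.065,0))]
def res(p): return np.concatenate([proj(c,P2W(p,P))[0]-np.array(uv) for c,uv,P in pts])
r=least_squares(res,[.5,-.35,-90]); print(r.x, r.fun.round(1))
for n,uv,z in [("jartop",fs(641,98),.068),("tub rim",fs(170,180),.058),("stampknob",fs(564,335),.046)]:
    print(n,ray(S,uv,z))
print("tub scene",ray(C,fc(522,258),.058))
E
```

```text
[   0.47956303   -0.18325244 -102.30415414] [-1.1  0.4  0.5 -0.1 -0.1 -0.  -0.7 -0.9 -0.1  1.1  0.4  0.4]
jartop [ 0.3433993  -0.25933223  0.068     ]
tub rim [ 0.60089532 -0.18141082  0.058     ]
stampknob [ 0.37784388 -0.07976641  0.046     ]
tub scene [ 0.5999255  -0.18661749  0.058     ]
```

The fit residuals are about 1 px. The press sits at (0.480, -0.183) with x axis yaw -102.3°. I'll go above the start of the lug push with the fingers shut, and look from there.

```bash
python3 -m handwheel '[[1,0.05,0.076,0.01,-5],[1,0.1,0.152,0.02,-10],[1,0.15,0.228,0.02,-15],[1,0.2,0.304,0.02,-20],[1,0.251,0.38,0.02,-25]]' 40
```

```text
time: 0.75
ee_pos: [0.322, -0.3082, 0.2472]
tcp_rot: [-180.0, 0.0, -95.7]
wrist_force: [0.9, -0.6, 1.1]
opening: 0.0122
```

```bash
python3 - <<'E'
from h import *
o=get_obs();print(o["time"],o["ee_pos"],o["tcp_rot"],o["q"],o["wrist_force"])
E
```

```text
0.75 [ 0.32203637 -0.30824974  0.24719703] [-1.79970581e+02  1.70324394e-02 -9.56573124e+01] [-4.37671098e+01 -8.81658373e+00 -1.55788412e+00  9.72460641e+01
  3.15579389e-02  1.41890210e+02] [ 0.86898796 -0.57046895  1.13587283]
```

```bash
python3 -m handwheel '[[1,0.035,0.052,0,0],[1,0.07,0.105,0,0],[1,0.113,0.17,0,0],[1,0.113,0.17,0,0],[1,0.113,0.17,0,0]]'; python3 - <<'E'
from h import *
import pickle
W=cam("wrist");S=cam("side");C=cam("scene");pickle.dump((W,S,C),open("c2.pkl","wb"))
save(W,"c_wrist.png",None,1.5); save(C,"c_scene.png",(215,145,345,265),5); print(get_obs()["ee_pos"],get_obs()["q"])
E
```

```text
time: 1.25
ee_pos: [0.4369, -0.1343, 0.2469]
tcp_rot: [-180.0, 0.1, -95.4]
wrist_force: [0.1, -0.2, -0.5]
opening: 0.0001
[ 0.43498431 -0.13809518  0.24710322] [-1.76164154e+01 -7.39002485e+00 -3.07412516e-01  9.70795134e+01
  5.20291462e-03  1.67953795e+02]
```

View pics/c_wrist.png

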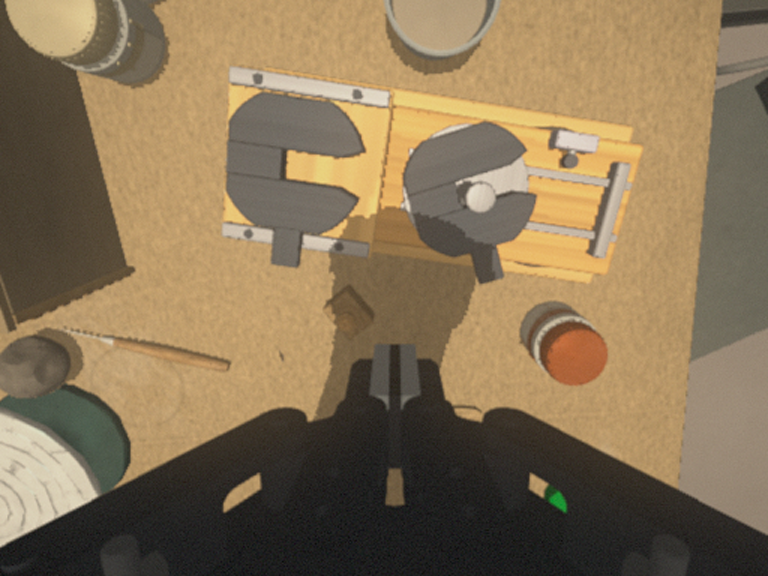

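View pics/c_scene.png

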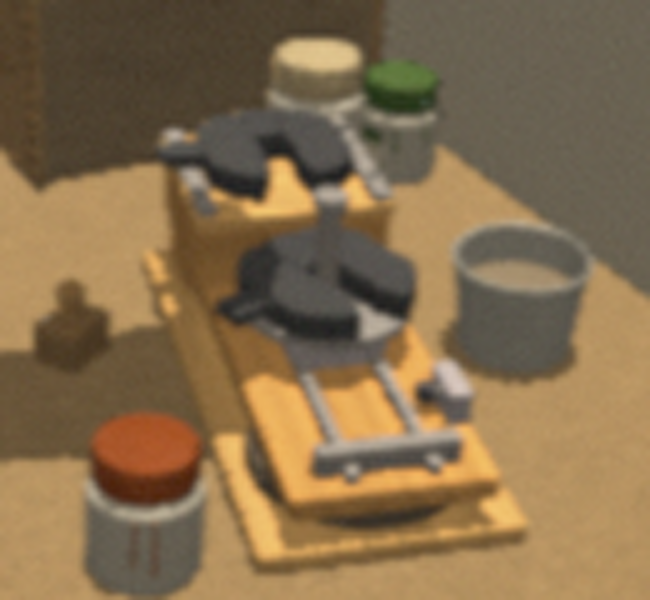

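```bash
python3 - <<'E'
from h import *
import pickle
W,S,C=pickle.load(open("c2.pkl","rb"))
fs=lambda u,v:(u/4.7+140,v/4.7+160)
fc=lambda u,v:(u/5+215,v/5+145)
fw=lambda u,v:(u/1.5,v/1.5)
pts=[(S,fs(183,318),(-.16,.054,.0835)),(S,fs(383,360),(-.16,-.054,.0835)),(S,fs(384,88),(0,0,.124)),
(C,fc(331,192),(0,0,.124)),(C,fc(262,567),(.13,-.065,0)),(C,fc(527,532),(.13,.065,0)),
(W,fw(481,197),(0,0,.124)),(W,fw(393,91),(-.058,.054,.0835)),(W,fw(374,256),(-.058,-.054,.0835))]
def res(p): return np.concatenate([proj(c,P2W(p,P))[0]-np.array(uv) for c,uv,P in pts])
r=least_squares(res,[.5,-.35,-90]); print(r.x, r.fun.round(1)); p=r.x
def topress(w):
    a=np.radians(p[2]);d=w[:2]-p[:2]
    return np.array([np.cos(a)*d[0]+np.sin(a)*d[1],-np.sin(a)*d[0]+np.cos(a)*d[1]])*1000
for n,u,v,z in [("stemhead",481,197,.124),("lug end L",477,283,.082),("lug end R",503,277,.082),("lug root L",470,247,.082),("lowmouthA",526,153,.082),("lowmouthB",535,196,.082),
 ("up mouthA",364,152,.0995),("up mouthB",357,200,.0995),("up lugL",272,263,.0995),("up lugR",298,266,.0995),("up backA",229,143,.0995),("up backB",227,207,.0995),("up slot end A",287,150,.0995),("up slot end B",284,181,.0995),
 ("jar lid",576,352,.068),("stamp knob",349,318,.046)]:
    w=ray(W,fw(u,v),z); print(n,w.round(4),topress(w).round(1))
E
```

```text
[   0.47934484   -0.18626459 -102.80326359] [-1.2 -0.7  0.1 -0.9  0.2 -0.7 -0.2 -0.4 -0.1  1.8  0.7  1.3  0.1 -0.8
 -0.3 -0.7 -1.1  2.2]
stemhead [ 0.4787 -0.1862  0.124 ] [ 0.1 -0.7]
lug end L [ 0.4156 -0.1883  0.082 ] [ 16.1 -61.7]
lug end R [ 0.4182 -0.2064  0.082 ] [ 33.2 -55.1]
lug root L [ 0.4415 -0.1847  0.082 ] [  6.9 -37.3]
lowmouthA [ 0.4995 -0.2236  0.082 ] [31.9 27.9]
lowmouthB [ 0.4716 -0.2291  0.082 ] [43.5  1.9]
up mouthA [ 0.5098 -0.121   0.0995] [-70.4  15.2]
up mouthB [ 0.4816 -0.1134  0.0995] [-71.5 -13.9]
up lugL [ 0.4468 -0.0539  0.0995] [-121.9  -61.1]
up lugR [ 0.4432 -0.0704  0.0995] [-105.   -60.9]
up backA [ 0.5226 -0.0405  0.0995] [-151.7    9.9]
up backB [ 0.485  -0.0318  0.0995] [-151.8  -28.7]
up slot end A [ 0.5153 -0.0747  0.0995] [-116.8   10.4]
up slot end B [ 0.4974 -0.07    0.0995] [-117.4   -8.2]
jar lid [ 0.35   -0.2629  0.068 ] [ 103.4 -109.2]
stamp knob [ 0.3857 -0.0915  0.046 ] [ -71.6 -112.3]
```

The wrist view shows these pixels in the 1.5x picture:
- Stem head at (481,197).
- Lower weight's lug at (487,262), so its slot already points about +22° from the press x axis.
- Upper weight on the shelf with slot end at (286,165) and its back edge at x = -152 mm. Its slot points about 0°.
- Jar at (576,352), stamp at (349,318), tub at (440,20).

I'll push the lug counter-clockwise, away from the shelf, by about 107°. Next I'll work out the waypoints.

```bash
cat > arc.py <<'E'
from h import *
p=np.array([.4793,-.1862,-102.8])
def wp(xw,yw,psi):
    return P2W((p[0],p[1],p[2]+psi),[[xw/1000,yw/1000,0]])[0][:2]
if __name__=="__main__":
    o=get_obs();e=o["ee_pos"];y=o["tcp_rot"][2];print(e,y)
    a=wp(-29,-55,22);print("start delta",(a-e[:2]).round(4),p[2]+22-y)
    b=wp(-16,-55,22)
    print("contact from start",(b-a).round(4))
    for k in range(0,113,6):
        print(k,(wp(-16,-55,22+k)-a).round(4))
E
python3 arc.py
```

```text
[ 0.43498431 -0.13809518  0.24710322] -95.57020973046558
start delta [-0.0146 -0.0283] 14.77020973046558
contact from start [ 0.0021 -0.0128]
0 [ 0.0021 -0.0128]
6 [ 0.0017 -0.0188]
12 [ 0.0019 -0.0248]
18 [ 0.0027 -0.0307]
24 [ 0.0041 -0.0366]
30 [ 0.0062 -0.0422]
36 [ 0.0088 -0.0476]
42 [ 0.012  -0.0527]
48 [ 0.0157 -0.0574]
54 [ 0.0198 -0.0617]
60 [ 0.0244 -0.0656]
66 [ 0.0294 -0.0689]
72 [ 0.0347 -0.0717]
78 [ 0.0403 -0.074 ]
84 [ 0.046  -0.0756]
90 [ 0.0519 -0.0767]
96 [ 0.0579 -0.0771]
102 [ 0.0639 -0.0769]
108 [ 0.0698 -0.0761]
```

```bash
python3 -m handwheel '[[1,-0.0146,-0.0283,-0.03,8],[1,-0.0146,-0.0283,-0.08,14.8],[1,-0.0146,-0.0283,-0.12,14.8],[1,-0.0146,-0.0283,-0.145,14.8],[1,-0.0146,-0.0283,-0.145,14.8]]'; python3 - <<'E'
from h import *
W=cam("wrist");save(W,"d_wrist.png",None,1.5);o=get_obs();print(o["ee_pos"],o["tcp_rot"])
save(cam("scene"),"d_scene.png",(215,145,345,265),5)
E
```

```text
time: 1.9
ee_pos: [0.4176, -0.1672, 0.0989]
tcp_rot: [179.7, 0.2, -80.9]
wrist_force: [0.9, 0.5, 0.3]
opening: -0.0002
[ 0.41884021 -0.16735861  0.10140755] [ 1.79881401e+02  6.46246357e-02 -8.09082395e+01]
```

View pics/d_wrist.png

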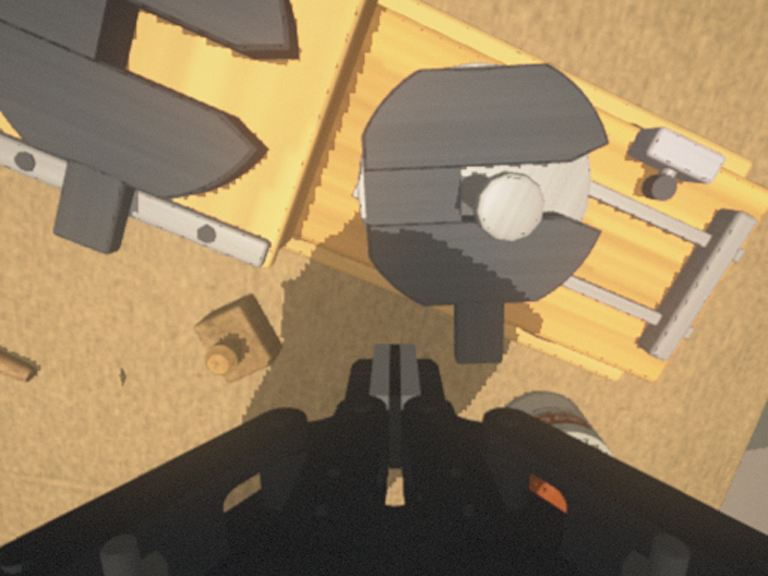

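View pics/d_scene.png

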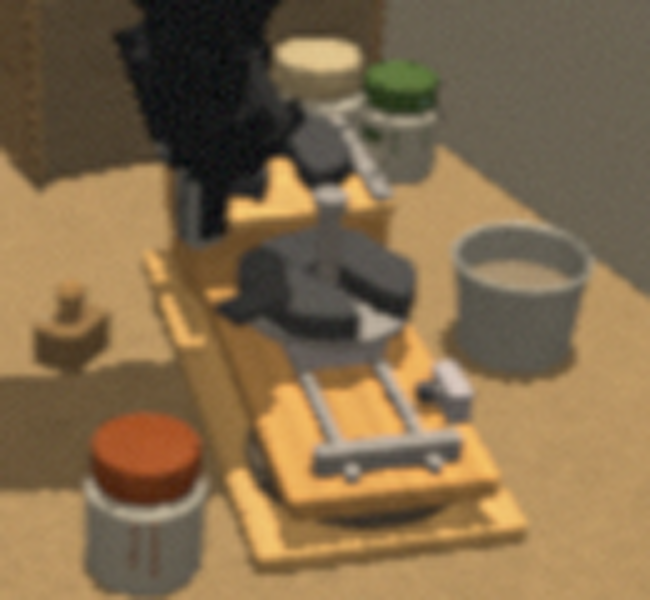

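```bash
python3 - <<'E'
from h import *
from arc import p
W=cam("wrist");o=get_obs();e=o["ee_pos"];y=np.radians(o["tcp_rot"][2])
tx=np.array([np.cos(y),np.sin(y)]);ty=np.array([np.sin(y),-np.cos(y)])
for n,u,v,z in [("lugendL",457,361,.082),("lugendR",502,362,.082),("lugrootL",455,303,.082),("head",511,207,.124),("flat L",425,305,.082)]:
    w=ray(W,(u/1.5,v/1.5),z)[:2]; d=w-e[:2]; print(n,w.round(4),"tool x,y mm",(d@tx*1e3).round(1),(d@ty*1e3).round(1))
print(e,proj(W,[[*e[:2],e[2]]])*1.5)
E
```

```text
lugendL [ 0.4164 -0.1911] tool x,y mm 22.6 7.9
lugendR [ 0.4187 -0.2085] tool x,y mm 40.2 8.4
lugrootL [ 0.4396 -0.1857] tool x,y mm 21.0 -15.8
head [ 0.4806 -0.1872] tool x,y mm 29.0 -56.1
flat L [ 0.437  -0.1747] tool x,y mm 9.8 -15.1
[ 0.42060326 -0.16746774  0.10386784] [[399.56938691 367.70026269]]
```

The close crop confirms the choice: dark weight with its lug at (480,332), and the fingertip 15 mm clear of the lug's rear face. I'll lower the tip and start the arc.

```bash
python3 -m handwheel '[[1,0,0,-0.02,0],[1,0,0,-0.03,0],[1,0.001,-0.006,-0.03,0],[1,0.002,-0.0128,-0.03,0],[1,0.0017,-0.0188,-0.03,6]]'; python3 -c "
from arc import *
o=get_obs();e=o['ee_pos'];y=o['tcp_rot'][2];print(e,y)
for k in range(6,100,6): print(k,(wp(-16,-55,22+k)-e[:2]).round(4),round(p[2]+22+k-y,1))"
```

```text
time: 2.55
ee_pos: [0.4229, -0.187, 0.0749]
tcp_rot: [-179.8, -0.1, -74.8]
wrist_force: [0.2, 1.0, -0.7]
opening: 0.0
[ 0.42287577 -0.18697463  0.07486417] -74.8083504996291
6 [-0.0008  0.0018] 0.0
12 [-0.0006 -0.0042] 6.0
18 [ 0.0002 -0.0101] 12.0
24 [ 0.0016 -0.016 ] 18.0
30 [ 0.0037 -0.0216] 24.0
36 [ 0.0063 -0.027 ] 30.0
42 [ 0.0095 -0.0321] 36.0
48 [ 0.0132 -0.0368] 42.0
54 [ 0.0173 -0.0411] 48.0
60 [ 0.0219 -0.045 ] 54.0
66 [ 0.0269 -0.0483] 60.0
72 [ 0.0322 -0.0511] 66.0
78 [ 0.0378 -0.0534] 72.0
84 [ 0.0435 -0.055 ] 78.0
90 [ 0.0494 -0.0561] 84.0
96 [ 0.0554 -0.0565] 90.0
```

```bash
python3 -m handwheel '[[1,-0.0006,-0.004,-0.003,6],[1,0.0002,-0.010,-0.003,12],[1,0.0016,-0.016,-0.003,18],[1,0.0037,-0.0216,-0.003,24],[1,0.0063,-0.027,-0.003,30]]'; python3 -c "
from arc import *
o=get_obs();e=o['ee_pos'];y=o['tcp_rot'][2];print(e,y)
for k in range(30,120,6): print(k,(wp(-16,-55,22+k)-e[:2]).round(4),round(p[2]+22+k-y,1))
save(cam('wrist'),'e_wrist.png',None,1.5)"
```

```text
time: 3.05
ee_pos: [0.4297, -0.2148, 0.0734]
tcp_rot: [-179.8, -0.2, -44.6]
wrist_force: [-2.0, 2.5, 3.4]
opening: -0.0
[ 0.42973426 -0.214817    0.07335149] -44.56552166008745
30 [-0.0032  0.0063] -6.2
36 [-0.0005  0.0009] -0.2
42 [ 0.0026 -0.0042] 5.8
48 [ 0.0063 -0.0089] 11.8
54 [ 0.0105 -0.0133] 17.8
60 [ 0.0151 -0.0171] 23.8
66 [ 0.02   -0.0205] 29.8
72 [ 0.0253 -0.0233] 35.8
78 [ 0.0309 -0.0255] 41.8
84 [ 0.0367 -0.0272] 47.8
90 [ 0.0426 -0.0282] 53.8
96 [ 0.0485 -0.0287] 59.8
102 [ 0.0545 -0.0284] 65.8
108 [ 0.0605 -0.0276] 71.8
114 [ 0.0663 -0.0262] 77.8
```

View pics/e_wrist.png

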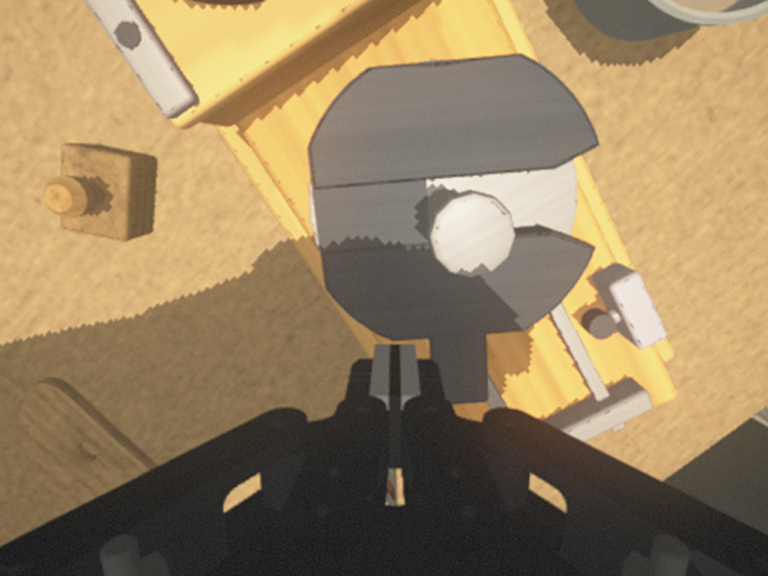

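The picture shows the weight turning with the tool. The lug at (458,370) lies against the fingertip, the force is about 3 N, and the stem head is at (473,233). I'll continue along the arc.

```bash
python3 -m handwheel '[[1,0.0026,-0.0042,-0.0015,6],[1,0.0063,-0.009,-0.0015,12],[1,0.0105,-0.0133,-0.0015,18],[1,0.0151,-0.0171,-0.0015,24],[1,0.02,-0.0205,-0.0015,30]]'; python3 -m handwheel '[[1,0.005,-0.003,0,6],[1,0.0107,-0.0055,0,12],[1,0.0164,-0.0073,0,18],[1,0.0223,-0.0084,0,24],[1,0.0282,-0.0089,0,30]]'; python3 -c "
from arc import *
o=get_obs();e=o['ee_pos'];y=o['tcp_rot'][2];print(e,y)
for k in range(90,130,6): print(k,(wp(-16,-55,22+k)-e[:2]).round(4),round(p[2]+22+k-y,1))
save(cam('wrist'),'f_wrist.png',None,1.5)"
```

```text
time: 3.6
ee_pos: [0.4504, -0.2366, 0.073]
tcp_rot: [-179.8, -0.2, -14.1]
wrist_force: [-1.9, 1.4, 3.3]
opening: 0.0001
time: 4.1
ee_pos: [0.4789, -0.2461, 0.0738]
tcp_rot: [-179.9, -0.2, 16.0]
wrist_force: [-2.3, 1.9, 0.1]
opening: 0.0001
[ 0.4789335  -0.24610282  0.07377625] 15.976178162447377
90 [-0.0066  0.0031] -6.8
96 [-0.0007  0.0026] -0.8
102 [0.0053 0.0028] 5.2
108 [0.0113 0.0037] 11.2
114 [0.0171 0.0051] 17.2
120 [0.0227 0.0072] 23.2
126 [0.0281 0.0098] 29.2
```

View pics/f_wrist.png

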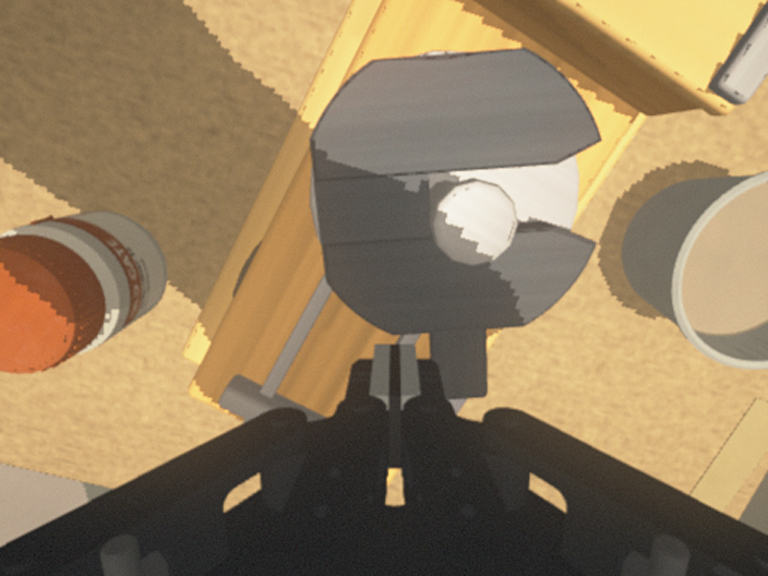

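```bash
python3 -m handwheel '[[1,0.0053,0.0017,-0.001,5],[1,0.0113,0.0037,-0.001,11],[1,0.0113,0.0037,-0.001,11],[1,0.0,-0.002,-0.001,11],[1,-0.004,-0.004,0.05,11]]'; python3 -m handwheel '[[1,0,0.01,0.05,0],[1,0,0.02,0.09,-8],[1,0,0.03,0.125,-16],[1,0,0.03,0.125,-24],[1,0,0.03,0.125,-24]]'; python3 -c "
from arc import *
o=get_obs();print(o['ee_pos'],o['tcp_rot'])
W=cam('wrist');save(W,'g_wrist.png',None,1.5);save(cam('scene'),'g_scene.png',(215,145,345,265),5)
import pickle;pickle.dump(W,open('g.pkl','wb'))"
```

```text
time: 4.65
ee_pos: [0.4707, -0.2487, 0.116]
tcp_rot: [-179.3, 0.2, 27.1]
wrist_force: [0.3, -0.5, -0.5]
opening: 0.0001
time: 5.15
ee_pos: [0.4702, -0.2191, 0.2422]
tcp_rot: [-179.3, 0.1, 2.8]
wrist_force: [-0.3, -0.0, -0.4]
opening: -0.0002
[ 0.47024953 -0.21914562  0.24218467] [-1.79329677e+02  8.12518164e-02  2.76537733e+00]
```

View pics/g_wrist.png

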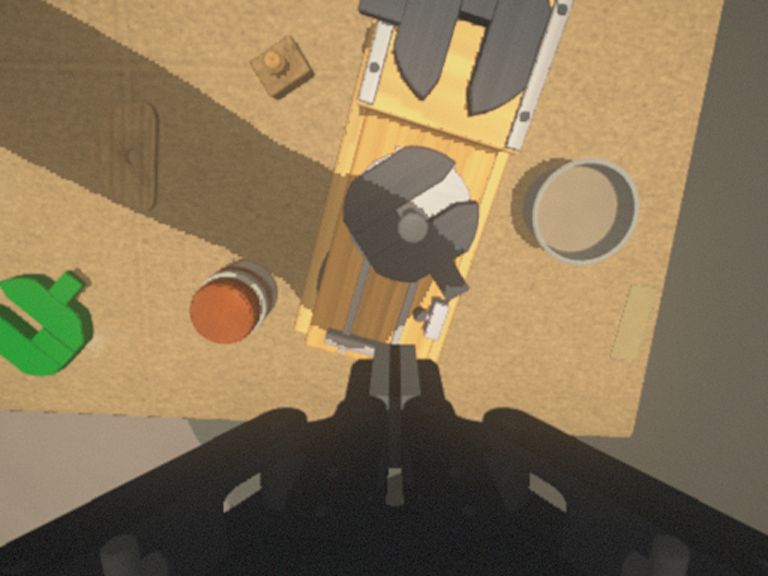

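View pics/g_scene.png

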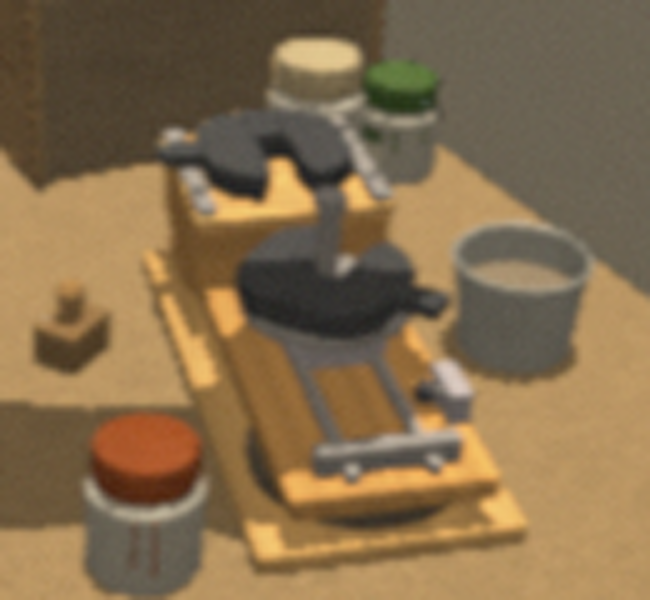

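The lower weight's slot now points away from the shelf side, with its mouth at about (461,185). It sits round the stem at (412,226), and the carriage has not moved. Next I'll measure it precisely and triangulate the cabinet behind the shelf.

```bash
python3 - <<'E'
from h import *
from arc import p
import pickle
G=pickle.load(open("g.pkl","rb"));W,S,C=pickle.load(open("c2.pkl","rb"))
def tp(w):
    a=np.radians(p[2]);d=w[:2]-p[:2]
    return (np.array([np.cos(a)*d[0]+np.sin(a)*d[1],-np.sin(a)*d[0]+np.cos(a)*d[1]])*1000).round(1)
for n,u,v,z in [("head",412,226,.124),("mouthA",452,162,.082),("mouthB",476,203,.082),("lugA",466,287,.082),("lugB",447,297,.082),("upA",424,99,.0995),("upB",472,114,.0995)]:
    print(n,tp(ray(G,(u/1.5,v/1.5),z)))
def tri(l):
    def f(X): return np.concatenate([proj(c,X)[0]-uv for c,uv in l])
    r=least_squares(f,[.5,.1,.1]); return r.x,r.fun
X,f=tri([(S,np.array([231,257])),(W,np.array([132,268])/1.5)]);print(X,f,tp(X))
X,f=tri([(S,np.array([118,252])),(W,np.array([80,60])/1.5)]);print(X,f,tp(X))
print(tp(ray(S,(231,257),.1)),tp(ray(S,(118,252),.1)))
E
```

```text
head [-1.  -1.2]
mouthA [-41.9  15.2]
mouthB [-21.4  38.1]
lugA [34.6 49.3]
lugB [45.  38.8]
upA [-70.8 -13.1]
upB [-70.4  16.3]
[0.44588073 0.04855524 0.0807225 ] [-5.50055044  0.80312139  0.81344845  2.4984912 ] [-221.5  -84.6]
[0.59641709 0.05484735 0.06632241] [ 38.94552644   9.75735305  -2.35806404 -14.7037455 ] [-261.    60.8]
[-234.  -102.1] [-286.7  134.9]
```

The lower weight's slot now points at about 137°, a turn of about 115°, and it is centred on the stem to within 1–2 mm. I'll move behind the upper weight's back edge with the pads' 22 mm width across the push.

```bash
python3 -c "
from arc import *
e=get_obs()['ee_pos'];t=wp(-178,1,0);print(e,t,t-e[:2], 77.2-get_obs()['tcp_rot'][2], (p[2]))"; python3 -m handwheel '[[1,0.01,0.04,0,8],[1,0.02,0.08,0,16],[1,0.03,0.12,0,24],[1,0.04,0.16,0,32],[1,0.05,0.2,0,40]]'
```

```text
[ 0.46994173 -0.21898577  0.24039124] [ 0.51971078 -0.01284496] [0.04976905 0.20614081] 74.02366002649461 -102.8
time: 5.75
ee_pos: [0.5195, -0.0178, 0.2392]
tcp_rot: [-179.2, 0.3, 43.6]
wrist_force: [1.0, 0.2, 0.1]
opening: 0.0001
```

```bash
python3 -m handwheel '[[1,0,0.005,0,8],[1,0,0.005,-0.02,16],[1,0,0.005,-0.05,24],[1,0,0.005,-0.08,32],[1,0,0.005,-0.09,33.6]]';python3 -c "
from arc import *
o=get_obs();e=o['ee_pos'];y=o['tcp_rot'][2];t=wp(-178,1,0);print(e,y,t-e[:2])
save(cam('wrist'),'i_wrist.png',None,1.5);save(cam('side'),'i_side.png',(60,130,320,325),3);"
```

```text
time: 6.25
ee_pos: [0.5174, -0.0131, 0.1451]
tcp_rot: [-178.8, 0.4, 77.5]
wrist_force: [0.2, 0.5, -0.9]
opening: 0.0001
[ 0.51743125 -0.01310584  0.1451275 ] 77.4832402190249 [0.00227953 0.00026088]
```

View pics/i_wrist.png

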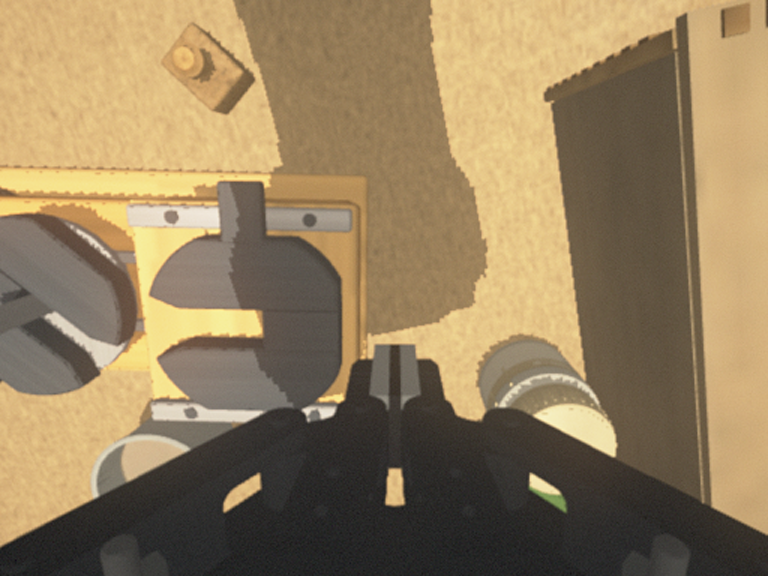

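View pics/i_side.png

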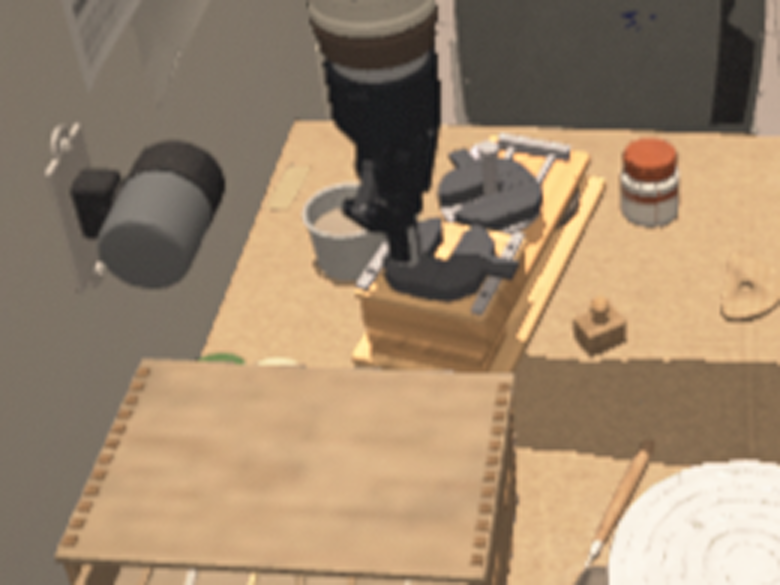

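```bash
python3 - <<'E'
from h import *
from arc import p
W=cam("wrist")
def tp(w):
    a=np.radians(p[2]);d=w[:2]-p[:2]
    return (np.array([np.cos(a)*d[0]+np.sin(a)*d[1],-np.sin(a)*d[0]+np.cos(a)*d[1]])*1000).round(1)
f=lambda u,v,z:tp(ray(W,(u/1.5,v/1.5),z))
print("box bottom",f(555,110,0),f(580,330,0))
for z in (.08,.1,.12,.14,.16,.18,.2): print(z,"box top",f(680,30,z),f(697,300,z),"lid",f(575,430,z))
print("jar base side",f(482,370,0),f(480,370,.06))
print("tcp",tp(get_obs()["ee_pos"]))
for n,u,v in [("backA",340,285),("backB",338,370),("slotend",262,323),("mouthA",150,294),("mouthB",158,356),("lugA",218,182),("lugB",264,184)]: print(n,f(u,v,.0995))
E
```

```text
box bottom [-273.6  -98.8] [-302.6   40.2]
0.08 box top [-296.6 -121.4] [-323.1   -5. ] lid [-271.9   65.4]
0.1 box top [-285.6 -116.4] [-309.6  -11. ] lid [-263.2   52.7]
0.12 box top [-274.6 -111.4] [-296.  -17.] lid [-254.5   40. ]
0.14 box top [-263.5 -106.4] [-282.5  -23.1] lid [-245.8   27.3]
0.16 box top [-252.5 -101.4] [-268.9  -29.1] lid [-237.1   14.6]
0.18 box top [-241.4  -96.4] [-255.4  -35.1] lid [-228.4    1.9]
0.2 box top [-230.4  -91.5] [-241.8  -41.2] lid [-219.7  -10.7]
jar base side [-238.1   69.5] [-225.1   41. ]
tcp [-177.6    0.4]
backA [-155.   -17.7]
backB [-152.8   22.3]
slotend [-119.9   -0.3]
mouthA [-71.9 -13.8]
mouthB [-71.4  15.5]
lugA [-106.6  -61.4]
lugB [-125.4  -60.5]
```

The cabinet face is at press x ≤ -270 mm and the gripper reaches only to -235, so it is clear. The upper weight's back edge is at about -154 and centred at y ≈ 0–1. Next I'll lower to z 0.088 and start the push.

```bash
python3 -m handwheel '[[1,0.0015,0,-0.035,0],[1,0.0015,0,-0.057,0],[1,0.0015,0,-0.057,0],[1,0.0005,-0.005,-0.057,0],[1,-0.001,-0.0115,-0.057,0]]';python3 -c "
from arc import *
o=get_obs();e=o['ee_pos'];y=o['tcp_rot'][2];
for x in (-160,-140,-120,-100,-80,-60): print(x,(wp(x,1,0)-e[:2]).round(4))
print(e,y,o['q']);save(cam('wrist'),'j_wrist.png',None,1.5)"
```

```text
time: 6.9
ee_pos: [0.519, -0.025, 0.0943]
tcp_rot: [-179.3, 0.3, 77.0]
wrist_force: [-0.5, -0.1, 0.4]
opening: 0.0002
-160 [-0.0033 -0.0054]
-140 [-0.0077 -0.0249]
-120 [-0.0121 -0.0444]
-100 [-0.0165 -0.064 ]
-80 [-0.021  -0.0835]
-60 [-0.0254 -0.103 ]
[ 0.51897379 -0.02495454  0.09434519] 77.039437572964 [-2.66571844  1.15144816 -9.05618778 80.57383329 -0.15896036 10.29784132]
```

View pics/j_wrist.png

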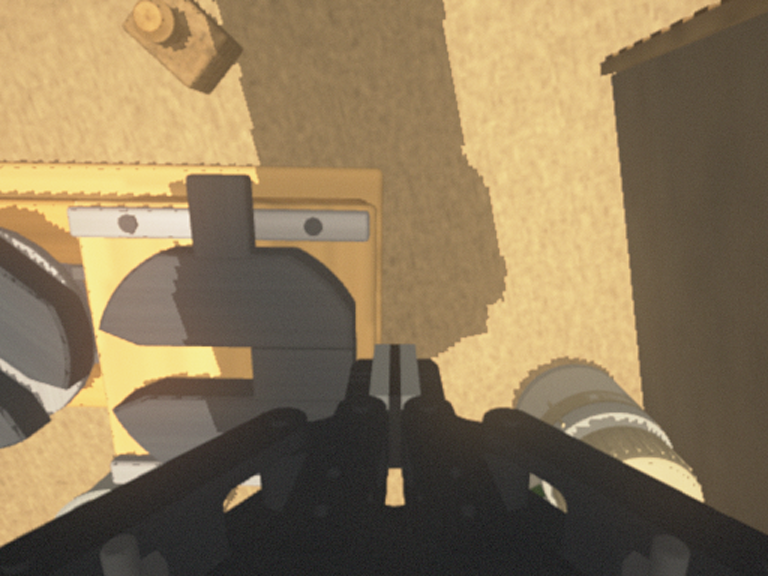

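```bash
python3 -m handwheel '[[1,-0.001,0,-0.006,0],[1,-0.001,0,-0.006,0],[1,-0.0033,-0.0054,-0.006,0],[1,-0.0055,-0.0151,-0.006,0],[1,-0.0077,-0.0249,-0.006,0]]';python3 -c "
from arc import *
o=get_obs();e=o['ee_pos'];y=o['tcp_rot'][2];
for x in (-140,-130,-120,-100,-80,-60): print(x,(wp(x,1,0)-e[:2]).round(4))
print(e,y);save(cam('wrist'),'k_wrist.png',None,1.5)"
```

```text
time: 7.45
ee_pos: [0.5112, -0.0505, 0.0888]
tcp_rot: [-179.3, 0.2, 77.1]
wrist_force: [0.6, 4.6, 4.6]
opening: -0.0001
-140 [0.     0.0006]
-130 [-0.0022 -0.0091]
-120 [-0.0044 -0.0189]
-100 [-0.0088 -0.0384]
-80 [-0.0132 -0.0579]
-60 [-0.0177 -0.0774]
[ 0.51124432 -0.05054415  0.0888418 ] 77.06311124757667
```

View pics/k_wrist.png

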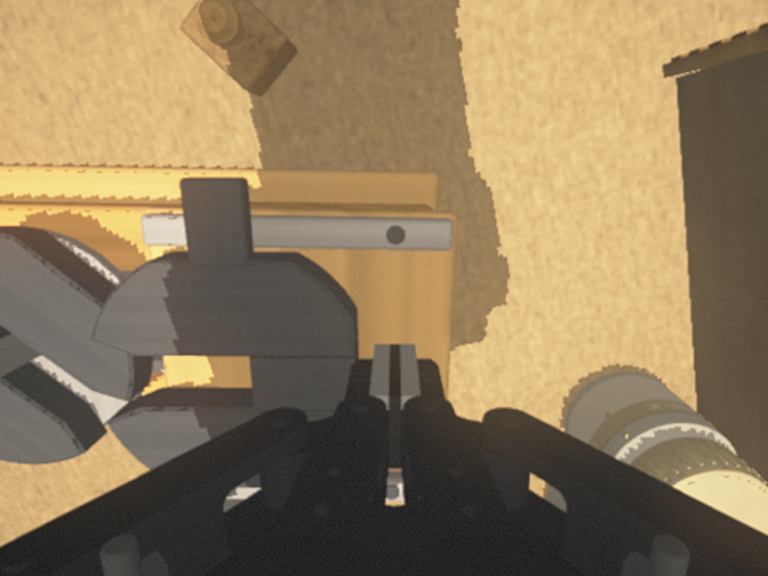

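The upper weight is moving straight along the guides, pushed at its back edge at (356,350). The force is about 5 N. I'll continue.

```bash
python3 -m handwheel '[[1,-0.002,-0.008,0,0],[1,-0.004,-0.017,0,0],[1,-0.006,-0.026,0,0],[1,-0.008,-0.034,0,0],[1,-0.0099,-0.0433,0,0]]';python3 -c "
from arc import *
o=get_obs();e=o['ee_pos'];y=o['tcp_rot'][2];
for x in (-95,-85,-75,-65,-55,-50,-45): print(x,(wp(x,1,0)-e[:2]).round(4))
print(e,y);save(cam('wrist'),'l_wrist.png',None,1.5);save(cam('scene'),'l_scene.png',(215,145,345,265),5)"
```

```text
time: 8.0
ee_pos: [0.5009, -0.0957, 0.0889]
tcp_rot: [-179.3, 0.3, 77.0]
wrist_force: [0.6, 5.9, 6.1]
opening: -0.0003
-95 [0.0005 0.0019]
-85 [-0.0018 -0.0078]
-75 [-0.004  -0.0176]
-65 [-0.0062 -0.0273]
-55 [-0.0084 -0.0371]
-50 [-0.0095 -0.0419]
-45 [-0.0106 -0.0468]
[ 0.50086105 -0.095715    0.08888948] 77.01812546405978
```

View pics/l_wrist.png

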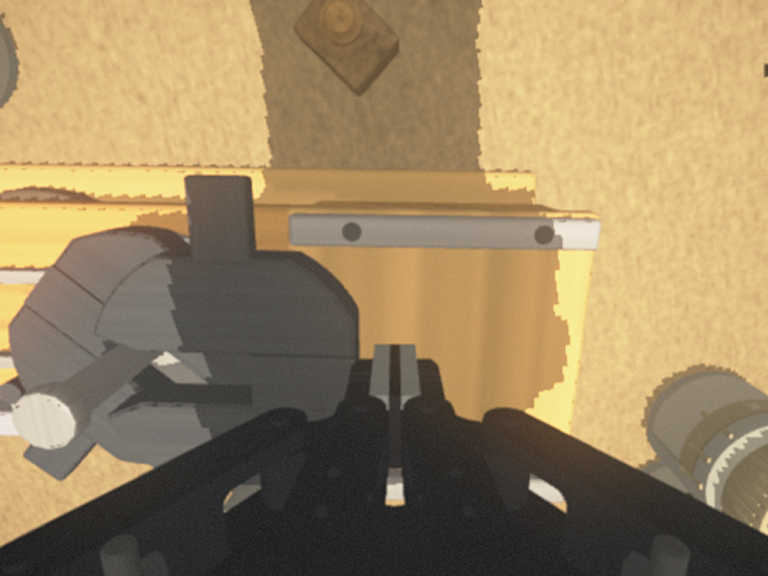

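View pics/l_scene.png

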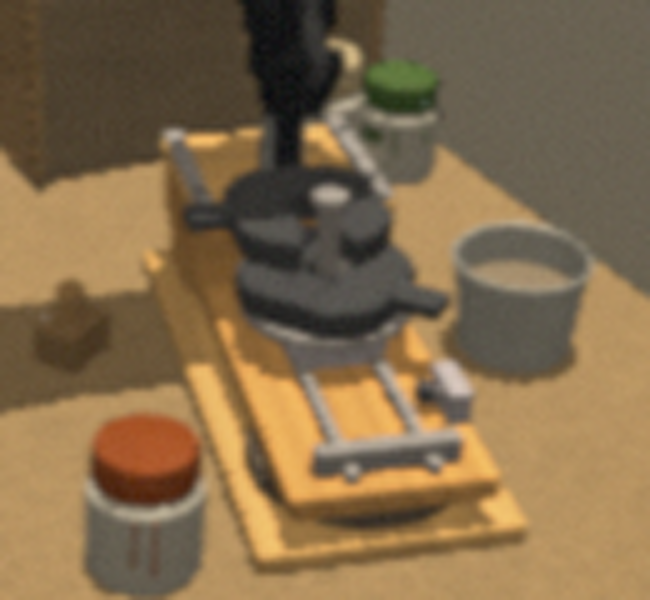

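The stem is entering the upper slot between its arms, at scene crop (330,230), and the lower lug still points the turned way. I'll keep pushing.

```bash
python3 -m handwheel '[[1,-0.0018,-0.0078,0,0],[1,-0.0035,-0.0155,0,0],[1,-0.0053,-0.0235,0,0],[1,-0.0068,-0.030,0,0],[1,-0.0077,-0.034,0,0]]';python3 -c "
from arc import *
o=get_obs();e=o['ee_pos'];y=o['tcp_rot'][2];
for x in (-58,-55,-50,-47,-44,-41): print(x,(wp(x,1,0)-e[:2]).round(4))
print(e,y);save(cam('wrist'),'m_wrist.png',None,1.5);save(cam('scene'),'m_scene.png',(215,145,345,265),5)"
```

```text
time: 8.6
ee_pos: [0.4927, -0.1312, 0.0886]
tcp_rot: [-179.3, 0.4, 76.9]
wrist_force: [0.6, 2.5, 0.5]
opening: 0.0001
-58 [0.0004 0.0014]
-55 [-0.0002 -0.0016]
-50 [-0.0013 -0.0064]
-47 [-0.002  -0.0094]
-44 [-0.0027 -0.0123]
-41 [-0.0033 -0.0152]
[ 0.4926994  -0.13122084  0.08864717] 76.90864015188201
```

View pics/m_wrist.png

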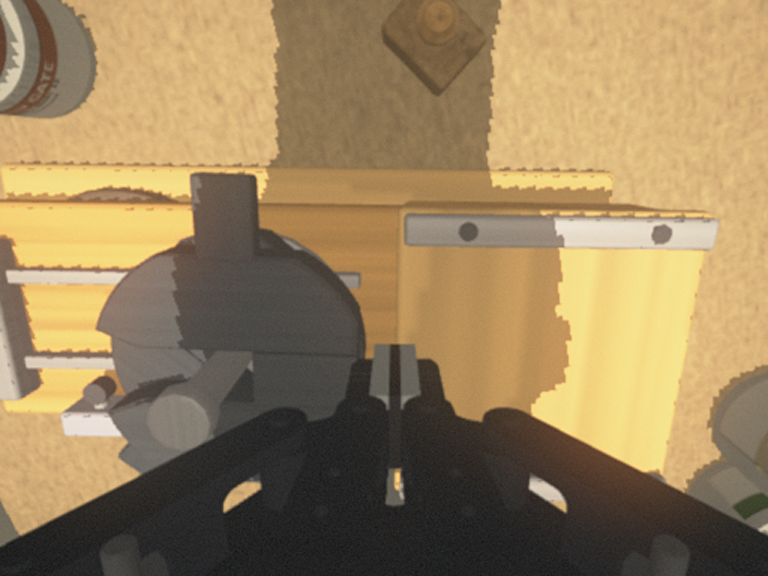

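View pics/m_scene.png

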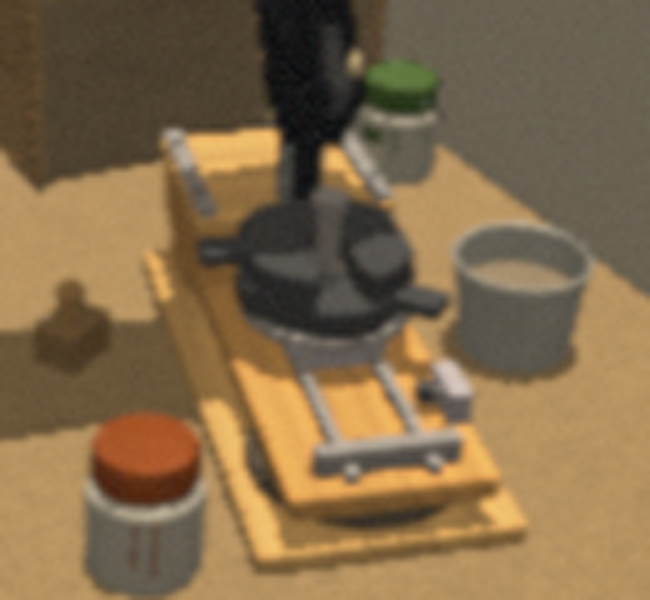

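The upper weight has left the shelf and lies flat on the lower one, with the stem about 10 mm from its slot end at (250,360). I'll continue gently to seat it.

```bash
python3 -m handwheel '[[1,-0.0008,-0.004,0,0],[1,-0.0015,-0.0075,0,0],[1,-0.0022,-0.0105,0,0],[1,-0.0027,-0.0123,0,0],[1,-0.0027,-0.0123,0,0]]';python3 -c "
from arc import *
o=get_obs();e=o['ee_pos'];y=o['tcp_rot'][2];
for x in (-44,-40,-35,-30,-25,-20,-15,-10): print(x,(wp(x,1,0)-e[:2]).round(4))
print(e,y,o['wrist_force']);save(cam('wrist'),'n_wrist.png',None,1.5);save(cam('scene'),'n_scene.png',(215,145,345,265),5)"
```

```text
time: 9.2
ee_pos: [0.49, -0.1437, 0.0887]
tcp_rot: [-179.3, 0.4, 76.9]
wrist_force: [0.8, 2.0, 1.1]
opening: -0.0002
-44 [-0.      0.0002]
-40 [-0.0009 -0.0037]
-35 [-0.002  -0.0086]
-30 [-0.0031 -0.0134]
-25 [-0.0042 -0.0183]
-20 [-0.0053 -0.0232]
-15 [-0.0064 -0.0281]
-10 [-0.0075 -0.033 ]
[ 0.49003229 -0.14371873  0.08873482] 76.8833469715948 [0.75987759 1.95465029 1.08768431]
```

View pics/n_wrist.png

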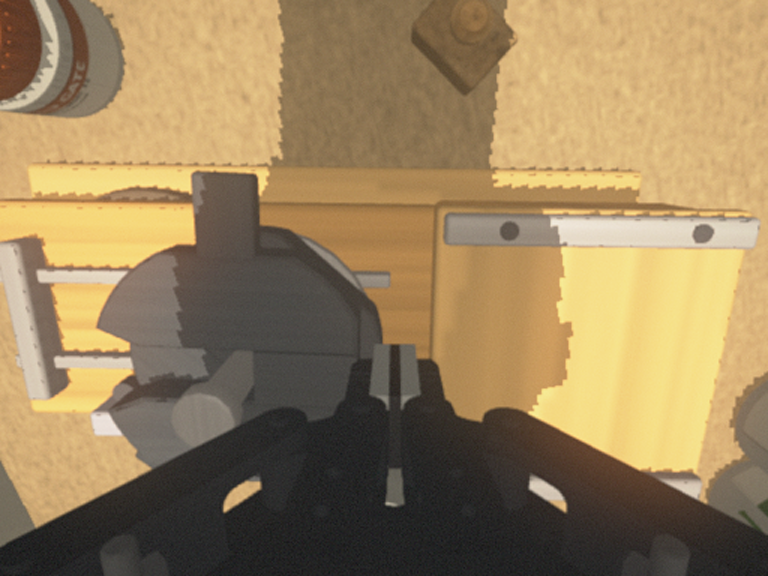

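View pics/n_scene.png

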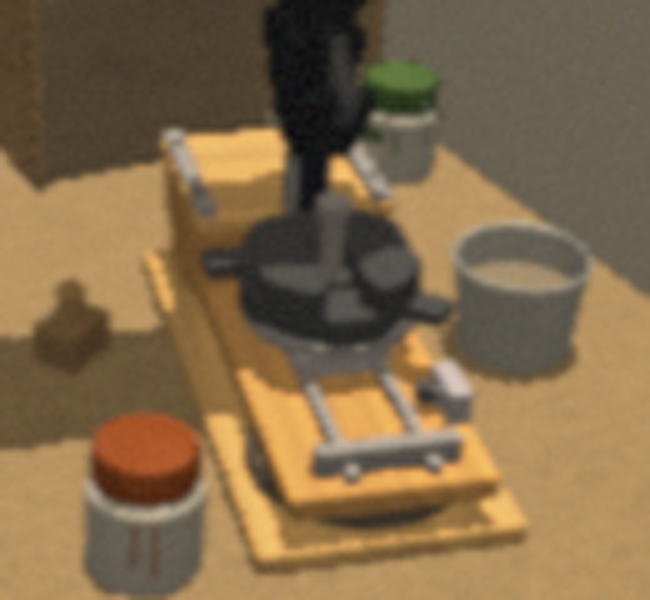

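It's seated: the stem's foot is at the upper slot's end at (250,365), and the carriage has moved perhaps 2–3 mm. Next I'll push the carriage.

```bash
python3 -m handwheel '[[1,-0.0012,-0.0055,0,0],[1,-0.0028,-0.012,0,0],[1,-0.0042,-0.0183,0,0],[1,-0.0058,-0.0255,0,0],[1,-0.0075,-0.033,0,0]]';python3 -c "
from arc import *
o=get_obs();e=o['ee_pos'];y=o['tcp_rot'][2];
for x in (-10,-5,0,5,10,15,20,24): print(x,(wp(x,1,0)-e[:2]).round(4))
print(e,y,o['wrist_force']);save(cam('wrist'),'o_wrist.png',None,1.5);save(cam('scene'),'o_scene.png',(215,145,345,265),5)"
```

```text
time: 9.8
ee_pos: [0.4821, -0.1771, 0.0887]
tcp_rot: [-179.3, 0.4, 76.9]
wrist_force: [-1.7, 5.5, 0.4]
opening: -0.0
-10 [0.0004 0.0004]
-5 [-0.0007 -0.0045]
0 [-0.0018 -0.0093]
5 [-0.0029 -0.0142]
10 [-0.004  -0.0191]
15 [-0.0051 -0.024 ]
20 [-0.0063 -0.0288]
24 [-0.0071 -0.0327]
[ 0.48209946 -0.17708369  0.08866303] 76.88339250336071 [-1.71735748  5.47359899  0.3795518 ]
```

View pics/o_wrist.png

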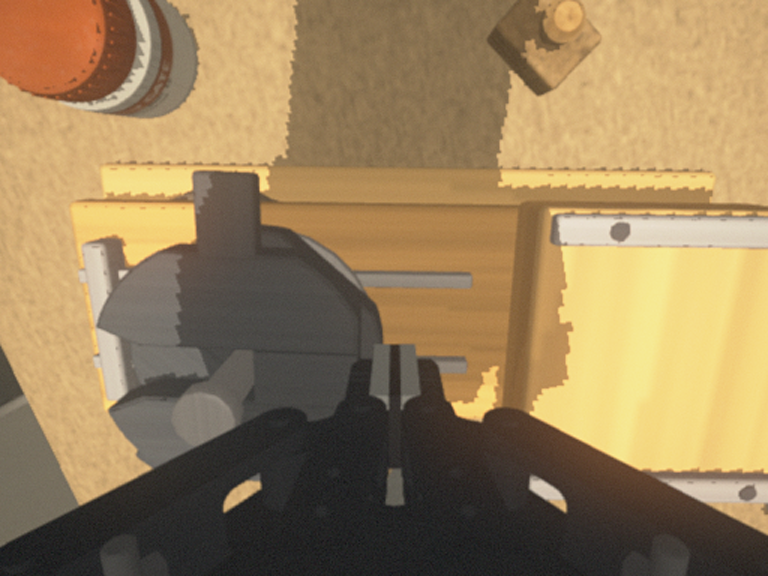

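View pics/o_scene.png

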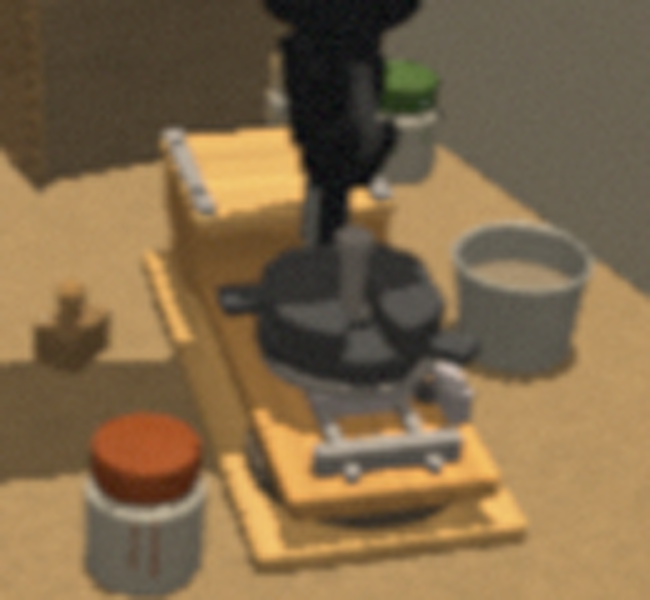

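The carriage is about half-way and the weights are still stacked, with a 6 N push. I'll continue to the roller.

```bash
python3 -m handwheel '[[1,-0.0012,-0.006,0,0],[1,-0.0025,-0.012,0,0],[1,-0.0038,-0.018,0,0],[1,-0.005,-0.0235,0,0],[1,-0.0062,-0.0285,0,0]]';python3 -c "
from arc import *
o=get_obs();e=o['ee_pos'];y=o['tcp_rot'][2];
for x in (15,18,20,22,24,26): print(x,(wp(x,1,0)-e[:2]).round(4))
print(e,y,o['wrist_force']);save(cam('scene'),'p_scene.png',(215,145,345,265),5)"
```

```text
time: 10.4
ee_pos: [0.4759, -0.2069, 0.0888]
tcp_rot: [-179.3, 0.5, 76.8]
wrist_force: [2.4, 15.2, -0.0]
opening: -0.0003
15 [0.001  0.0058]
18 [0.0004 0.0029]
20 [-0.0001  0.001 ]
22 [-0.0005 -0.001 ]
24 [-0.001  -0.0029]
26 [-0.0014 -0.0049]
[ 0.47593697 -0.20688707  0.0887528 ] 76.81262235509342 [ 2.39418339 15.2444967  -0.02088685]
```

View pics/p_scene.png

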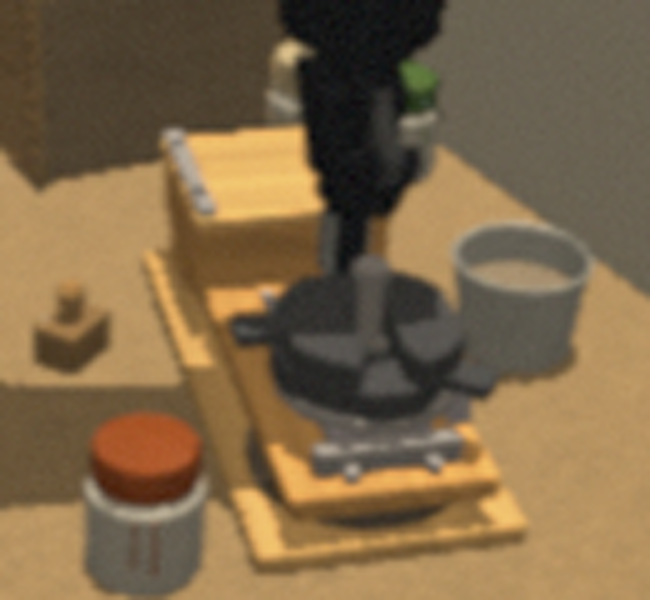

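```bash
python3 - <<'E'
from h import *
from arc import p
C=cam("scene")
def tp(w):
    a=np.radians(p[2]);d=w[:2]-p[:2]
    return (np.array([np.cos(a)*d[0]+np.sin(a)*d[1],-np.sin(a)*d[0]+np.cos(a)*d[1]])*1000).round(1)
for uv in [(331,192),(372,264)]: print(tp(ray(C,(uv[0]/5+215,uv[1]/5+145),.124)))
o=get_obs();print(o["wrist_force"],o["ee_pos"],tp(o["ee_pos"]))
for X in (0,.055,.065,.07): print(X,(proj(C,P2W(p,[[X,0,.124]]))-[215,145])*5)
save(C,"q_scene.png",(270,180,330,240),12)
E
```

```text
[ 2.  -0.1]
[73.8 -2.3]
[ 0.19890955  6.26144571 -0.32953574] [ 0.47605274 -0.20641292  0.08872581] [20.4  1.3]
0 [[329.94964721 190.16534455]]
0.055 [[364.25509655 243.75611348]]
0.065 [[370.91481516 254.15969216]]
0.07 [[374.29698132 259.44319343]]
```

View pics/q_scene.png

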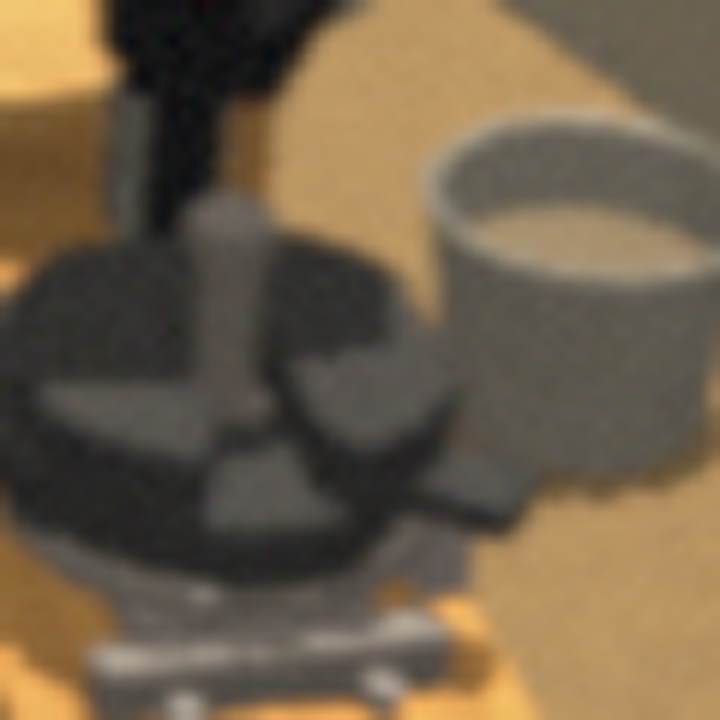

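By its head at (227,205) the stem has travelled about 68–72 mm, and the push peaked at 15 N then fell to 6 N. I'll press a few mm more to verify the stop.

```bash
python3 -m handwheel '[[1,-0.0003,-0.0015,0,0],[1,-0.0007,-0.003,0,0]]';  python3 -c "
from arc import *
o=get_obs();print(o['ee_pos'],o['wrist_force']);save(cam('scene'),'r_scene.png',(270,180,330,240),12)"
```

```text
time: 10.7
ee_pos: [0.4758, -0.2073, 0.0887]
tcp_rot: [-179.3, 0.1, 76.9]
wrist_force: [3.9, 22.3, 2.3]
opening: 0.0002
[ 0.47581039 -0.2072974   0.08870138] [ 3.93377337 22.30286446  2.27755973]
```

View pics/r_scene.png

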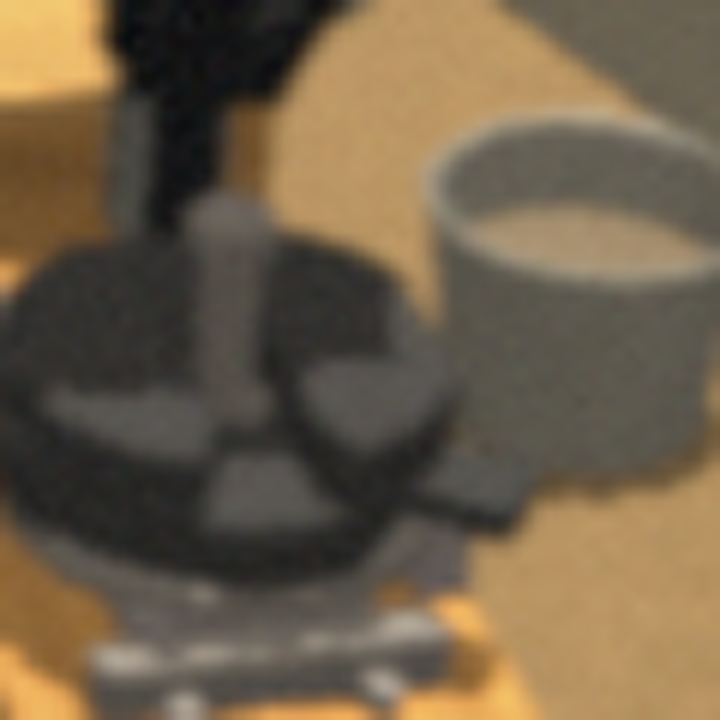

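The force rose to 22 N with under 1 mm of motion, so the carriage is hard against the end stop. I'll back off straight, lift and look from above.

```bash
python3 -m handwheel '[[1,0.001,0.005,0,0],[1,0.004,0.018,0,0],[1,0.006,0.026,0.04,0],[1,0.006,0.026,0.09,0],[1,0.006,0.026,0.14,0]]'; python3 -m handwheel '[[1,-0.03,-0.01,0.03,0],[1,-0.06,-0.02,0.03,0],[1,-0.06,-0.02,0.03,0],[1,-0.06,-0.02,0.03,0]]';python3 -c "
from arc import *
import pickle
o=get_obs();print(o['ee_pos'],o['wrist_force'],o['tcp_rot']);W=cam('wrist');C=cam('scene');S=cam('side');pickle.dump((W,C,S),open('s.pkl','wb'))
save(W,'s_wrist.png',None,1.5);save(C,'s_scene.png',(225,145,345,265),5);save(S,'s_side.png',(140,160,310,270),4.7)"
```

```text
time: 11.25
ee_pos: [0.4816, -0.1807, 0.2302]
tcp_rot: [-179.3, 0.1, 76.9]
wrist_force: [1.9, -1.2, 0.5]
opening: 0.0
time: 11.65
ee_pos: [0.4216, -0.201, 0.2606]
tcp_rot: [-179.4, 0.1, 76.9]
wrist_force: [0.9, -0.4, 0.1]
opening: 0.0001
[ 0.42158629 -0.20095291  0.26064488] [ 0.87828544 -0.44820443  0.0846526 ] [-1.79365812e+02  1.48829995e-01  7.68589406e+01]
```

View pics/s_wrist.png

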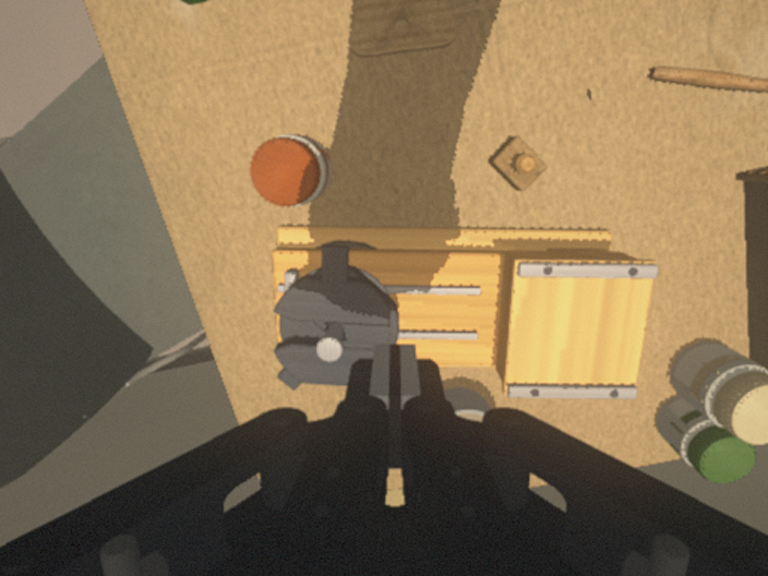

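View pics/s_scene.png

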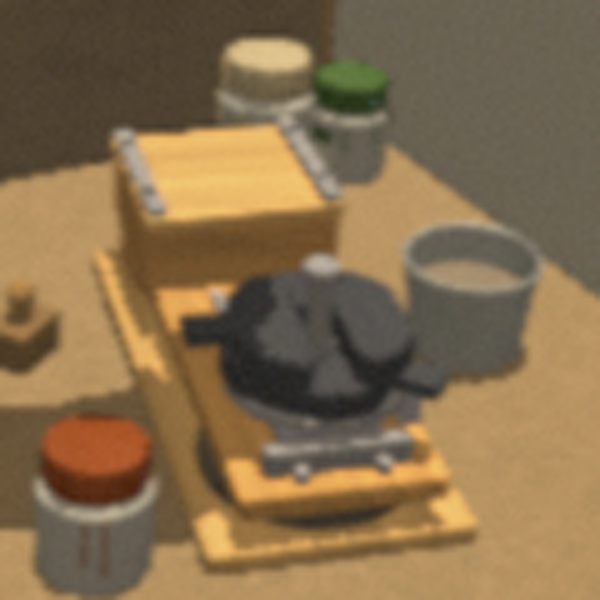

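View pics/s_side.png

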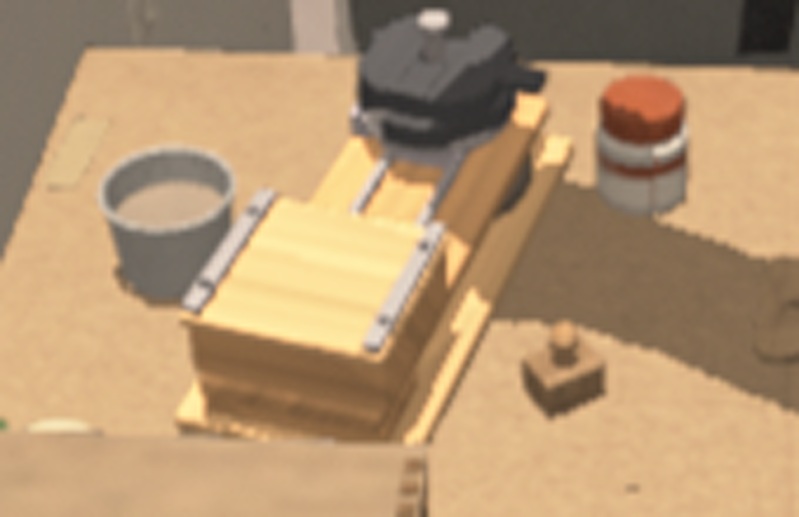

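The tub, jar and stamp are at the same pixels as at the start in the side view: (170,180), (641,100) and (564,345). The weights are stacked on the stem at the far end. I'll take one closer view to check centring and angles.

```bash
python3 -m handwheel '[[1,0.025,-0.026,0,0],[1,0.05,-0.052,-0.01,0],[1,0.05,-0.052,-0.01,0],[1,0.05,-0.052,-0.01,0]]';python3 -c "
from arc import *
import pickle
W=cam('wrist');pickle.dump(W,open('t.pkl','wb'))
print((proj(W,P2W(p,[[.07,0,.098]]))))
save(W,'t_wrist.png',(180,80,380,230),4)"
```

```text
time: 12.2
ee_pos: [0.4724, -0.2524, 0.2481]
tcp_rot: [-179.1, 0.1, 76.9]
wrist_force: [0.0, -0.9, 0.3]
opening: -0.0
[[257.61165639 172.15072823]]
```

View pics/t_wrist.png

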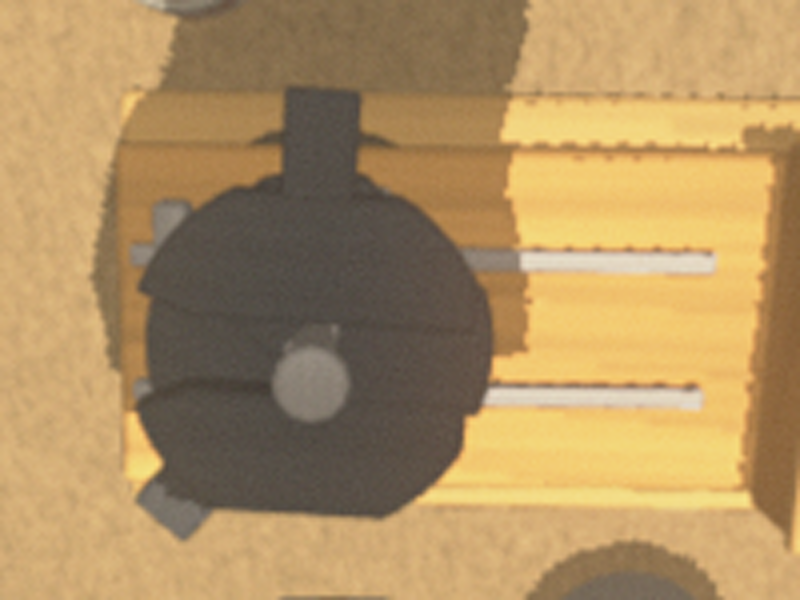

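```bash
python3 - <<'E'
from h import *
from arc import p
import pickle
W=pickle.load(open("t.pkl","rb"))
def tp(w):
    a=np.radians(p[2]);d=w[:2]-p[:2]
    return (np.array([np.cos(a)*d[0]+np.sin(a)*d[1],-np.sin(a)*d[0]+np.cos(a)*d[1]])*1000).round(1)
f=lambda u,v,z:tp(ray(W,(u/4+180,v/4+80),z))
print("head",f(311,383,.124))
for n,u,v in [("upLugA",286,90),("upLugB",360,94),("backA",477,330),("backB",467,414),("mouthA",140,290),("mouthB",137,405),("sideflat+y L",205,508),("R",382,516),("lug side flat L",262,190),("R",375,195)]: print(n,f(u,v,.098))
for n,u,v in [("lowlugA",137,497),("lowlugB",184,540)]: print(n,f(u,v,.082))
E
```

```text
head [69.4 -2.1]
upLugA [ 75.  -65.5]
upLugB [ 57.9 -64.5]
backA [29.5 -9.3]
backB [31.4 11.6]
mouthA [110.8 -19.5]
mouthB [112.9   8.9]
sideflat+y L [97.  35.7]
R [52.3 38.1]
lug side flat L [ 81.  -42.9]
R [ 54.4 -41.6]
lowlugA [116.7  37.8]
lowlugB [104.7  49.9]
```

The measurements agree:
- The stem is at x = 69.4 mm (end stop 70).
- The upper weight's back edge is 40 mm behind the stem and its sides are centred on it, with the slot at about -4°.
- The lower lug is at 48°, so its slot is at about 138°, and the lug end is 62 mm from the stem (64 expected).
- The gripper is clear of everything.

I'm handing in now.

```bash
python3 -c "
from workcell import job_done
print(job_done())"
```

```text
the job is handed in; nothing more can be done
None
```

The clay press is loaded and handed in at about 12 s of the 48 s allowed.

- **Lower weight:** I turned it about 115° counter-clockwise by its lug. Its slot went from about 22° to about 138° from the press x axis.
- **Upper weight:** I pushed it off the shelf by its back edge until the stem stood at the inner end of its slot, lying flat on the lower one.
- **Carriage:** I pushed on to the end stop. Near the end the force rose to 22 N with under 1 mm of movement. I then backed off and lifted clear.

**Last checks:**
- The stem measured at 69.4 mm, against 70 mm for the end stop.
- Both weights were centred on the stem within about 2 mm.
- The slots were about 140° apart.
- The tub, jar and stamp were at the same pixels as at the start in the side view.
- The wrist force was near zero with the robot touching nothing.

**Disagreements:** the wrist camera put the stem about 2 mm to one side of the press axis, and the scene camera read the carriage travel as about 72 mm. The 2 mm is about the stated calibration error. The scene reading came from one enlarged crop; a second reading gave about 68–70 mm. No checks failed.

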